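# Set up a drip coffee filter on a glass

### The arm

A 6-joint arm with a two-finger parallel gripper is mounted at the origin on a cart in front of the work surface, level with it; the furniture and walls round the work are solid. World frame = base frame: x ahead of the robot, y to its left, z up, the work surface at z = 0. Lengths are in m, angles in rad, forces in N, time in s.
With the tool pointing down it reaches from about 0.35 to 0.8 m from the base axis. Payload 7.3 kg.
Tool frame: the origin (TCP) lies midway between the tips of the shut fingers; the grasp point (between the pads) lies 19 mm behind it; z points along the fingers, y is the line along which they close (so a half turn about z gives the same grasp; the last joint's range is limited). The gripper opens to 85 mm and grips with 20 to 120 N. Pads are 22 mm wide; open, the fingers measure 114 mm over their backs; the gripper's body (76 mm by 85 mm) begins 54 mm behind the grasp point. The pads swing forward as they close: fully open they stand 13 mm farther back than shut.
Start: joints at [1.096, 0.342, 1.524, -0, 1.275, -0.146], TCP at [0.17, 0.497, 0.231] pointing down, gripper open.
Joint ranges: [-2.53, 2.53], [-0.77, 2.02], [0.04, 2.7], [-1, 4.14], [0.28, 2.66], [-3.11, 3.11]. Speed limits (rad/s): [2.57, 2.57, 3.14, 3.14, 3.14, 3.14].

### API

Orientations are given as a rotation vector (axis times angle).
In Python, from plant import r gives the robot as it stands. Calls block until the motion is done:
- r.movep(position, orientation): joint-space move of the TCP to a pose.
- r.line_to(position, rot=None, max_speed=0.15): straight line of the TCP; rot=None keeps the orientation; max_speed is the mean speed in m/s.
- r.move_j(angles): joint-space move.
- r.command_gripper(opening, grip_force=None): finger opening in m; grip_force is the grip in N (None keeps the last); returns when the fingers have stopped.
- r.hold(seconds).
- r.inverse_kinematics(position, orientation): joint angles nearest the present ones, or None.
- r.get_image(name): name is "scene" or "top" or "wrist"; returns a dict with "frame" (420x560x3 uint8, red, green, blue), "depth" (420x560 float32, m along the optical axis (not along the pixel's ray), 0 where there is no reading), "fx", "fy", "cx", "cy" (pixels), "position" and "rotation" of the camera in the world. Camera axes: x right, y down, z forward; pixel columns grow to the right and rows downward; lengths in m; the calibration is good to about 2 mm. A picture is of the moment at which its call begins.
A pose or a line that the arm cannot do raises r.IKError and nothing moves.
- r.finish_job(): hands the job in; it is judged then, once.
Readings, each from a call of its own:
- r.get_t(): time.
- r.get_qpos(): joint angles.
- r.get_dq(): joint speeds.
- r.get_joint_torque(): joint torques, N m.
- r.get_tcp_pos(): TCP position.
- r.get_orientation(): TCP orientation.
- r.get_wrist_force(): force on the tool from outside, world axes, zero at the start.
- r.get_ft_torque(): the same for the moment, N m.
- r.get_opening(): finger opening in m.
- r.get_gripper_force(): force on a finger pad.
Only numpy, scipy, OpenCV 4.12 (cv2) and the standard library are available. Lean on these libraries where they do the work, as an engineer would, in place of code of your own. Each camera call takes 0.05 s, during which the arm holds its last target. There are 200 camera calls.

### The job

Set up the four-piece steel drip coffee filter on the clear glass, building it up on the glass one piece at a time from the bottom: the plate on the glass's mouth, the chamber in the plate's collar, the press down inside the chamber, and last the lid over the chamber, each piece upright and fully seated. Set each piece down gently, never let it drop, and leave the glass, the black mug, the sugar jar and the fork standing where they are.

Things in the scene. Friction and masses are not known exactly. Their poses are not given: they have to be found in the camera images.
- glass: Clear thick-bottomed drinking glass, upright and empty, 81 mm across the rim, 91 mm high; its mouth is about 70 mm across inside. Origin: centre of its underside, z up. It is loose and is the foundation of the stack; it is not to be moved.
- plate: Round steel plate, 0.1 kg, right way up: foot boss 60 mm across, 8 mm high (enters the glass's mouth, 5 mm play); flat disc 98 mm across, z = 8 to 11 mm (lies on the glass's rim); upright collar 64 mm outside, 59 mm inside, z = 11 to 26 mm, gripped across its outside. Origin: centre of the boss's underside, z up; seated, it is 83 mm above the glass's origin.
- chamber: Plain round steel cup, 0.1 kg, open at the top, standing upright: 51 mm outside, 46 mm inside, 50 mm high, floor 3 mm thick. It stands in the plate's collar (4 mm play all round). Grip it across the outside near the top. Origin: centre of its underside, z up; seated, it is 11 mm above the plate's origin.
- press: Filter press, 0.06 kg, upright: steel disc 38 mm across, 3 mm thick; thin rod; black round knob 14 mm across, z = 47 to 67 mm, to grip it by. The disc goes down to the chamber's floor (4 mm play all round); the knob's top then stands 20 mm above the chamber's rim. Origin: centre of the disc's underside, z up; seated, it is 3 mm above the chamber's origin.
- lid: Hat-shaped steel lid, 0.09 kg, right way up: skirt 64 mm outside, 59 mm inside, z = 0 to 12.5 mm; hollow crown 43 mm across up to 39.5 mm; black knob 16 mm across up to 55 mm, to grip it by. The skirt goes over the chamber (4 mm play); a shoulder inside at z = 10 mm rests on its rim, the press's knob fits inside the crown. Origin: centre of its lower edge; seated, 40 mm above the chamber's origin.
- mug: Black mug with a handle, 92 mm across, 95 mm high, upright. Origin: on the counter under the mug; the centre of the cup lies 17 mm from it along the body's +y, and the handle reaches 63 mm along -y. One of the bystanders: leave it where it stands.
- sugar_jar: Glass jar of sugar with a pale lid, 92 mm across, 134 mm high. Origin: centre of its underside. One of the bystanders: leave it where it stands.
- fork: Small steel fork lying flat on the counter, 193 mm long (along its x), 26 mm wide, 15 mm high. Origin: its middle. One of the bystanders: leave it where it stands.
Not all that is in view belongs to the job. What is shaped like the press but blue or purple is not meant.

How it is judged:
By the outcome, as a careful person would: the job done as asked, in the order asked, and still so for the second after the job is handed in, with the robot touching nothing.
It also fails if it takes over 109 s, if anything falls off the work surface, if the arm or the gripper's body presses on something with over 40 N, if the wrist force passes 120 N, or if a joint passes its speed limit or range.

## Working session

There is one attempt and no reset: what is moved stays moved. The work goes in short steps, each a Python script; the robot and the scene stay as the last script left them, time stands still between calls to the robot, and variables do not carry over. Pictures are saved under pics/ and viewed, at most 14 in all, crops included, and the job is handed in when it is done.

```bash
mkdir -p pics; ls; python3 - <<'E'
from plant import r
import cv2,numpy as np,pickle
for n in("scene","top","wrist"):
    d=r.get_image(n); cv2.imwrite(f"pics/{n}0.png",d["frame"][:,:,::-1]); pickle.dump(d,open(f"pics/{n}0.pkl","wb"))
    print(n,d["fx"],d["cx"],d["cy"],d["position"],np.round(d["rotation"],3).tolist())
print(r.get_t(),r.get_orientation())
E
```

```text
pics
scene 386.6565416558759 280.8662035874325 212.90870372202107 [0.07458536 0.44551656 0.56060244] [-0.825, 2.417, -1.206]
top 488.7814977441705 275.88867655349975 214.5399102192671 [ 0.39293592 -0.09999004  0.9421428 ] [-2.163, 2.16, -0.13]
wrist 330.09444720168216 285.76382454039697 208.8784123311343 [0.10753573 0.51809878 0.37367336] [2.375, 1.699, 0.221]
0.15 [-5.14098483e-01 -3.09891191e+00  1.75371705e-03]
```

View pics/scene0.png

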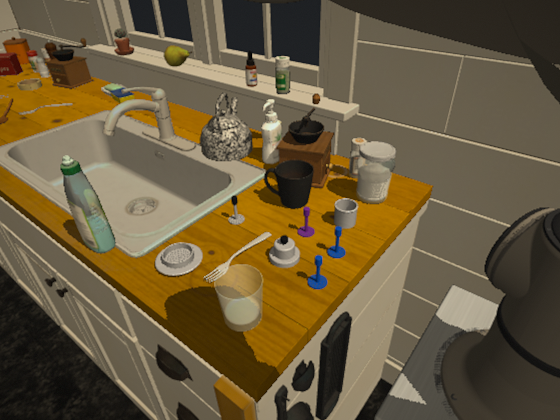

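View pics/top0.png

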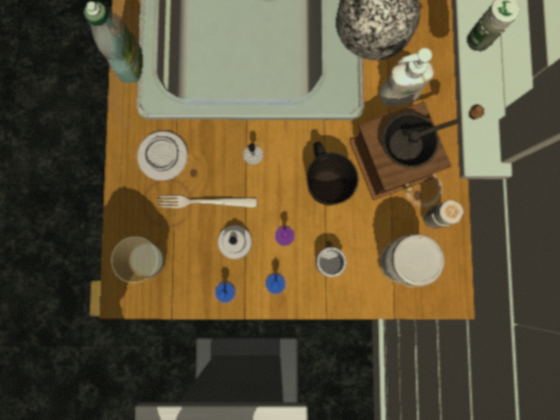

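Candidates (top view): press = black knob on steel disc (253,154). Lookalikes: purple (285,236) and blue (225,292), (276,283), all rejected; the lid (234,240) also has a black knob. Chamber = open cup (331,262), not the mug (332,178) or sugar jar (415,260). Plate (162,155). Glass (137,259).

```bash
cat > h.py <<'E'
import cv2,numpy as np,pickle
from scipy.spatial.transform import Rotation as R
def ray(d,uv,z):
    uv=np.atleast_2d(uv).astype(float)
    v=np.c_[(uv[:,0]-d["cx"])/d["fx"],(uv[:,1]-d["cy"])/d["fy"],np.ones(len(uv))]
    w=v@R.from_rotvec(d["rotation"]).as_matrix().T if np.shape(d["rotation"])==(3,) else v@np.array(d["rotation"]).T
    p=np.array(d["position"]); return p+w*((z-p[2])/w[:,2])[:,None]
def proj(d,P):
    c=(np.atleast_2d(P)-d["position"])@R.from_rotvec(d["rotation"]).as_matrix()
    return np.c_[c[:,0]/c[:,2]*d["fx"]+d["cx"],c[:,1]/c[:,2]*d["fy"]+d["cy"]]
def circ(c,rad,z,n=60):
    a=np.linspace(0,2*np.pi,n); return np.c_[c[0]+rad*np.cos(a),c[1]+rad*np.sin(a),0*a+z]
def draw(img,d,c,rad,z,col=(0,255,0),s=1,o=(0,0)):
    cv2.polylines(img,[np.int32((proj(d,circ(c,rad,z))-o)*s)],True,col,1)
def cloud(d):
    h,w=d["depth"].shape; u,v=np.meshgrid(np.arange(w),np.arange(h)); D=d["depth"]
    c=np.stack([(u-d["cx"])/d["fx"]*D,(v-d["cy"])/d["fy"]*D,D],-1)
    return c@R.from_rotvec(d["rotation"]).as_matrix().T+d["position"]
E
python3 - <<'E'
from h import *
d=pickle.load(open("pics/top0.pkl","rb")); P=cloud(d)
for n,(u,v) in dict(plate=(162,155),press=(253,156),lid=(234,240),chamber=(331,262),glass=(137,259),mug=(332,178),jar=(415,260),fork=(210,201)).items():
    print(n,np.round(P[v,u],3),"ground",np.round(ray(d,(u,v),0)[0],3))
f=d["frame"][:,:,::-1]
hsv=cv2.cvtColor(f,cv2.COLOR_BGR2HSV); m=(hsv[:,:,1]<90).astype(np.uint8)*255
o=np.array([105,130]);s=3.2
cr=cv2.resize(f[130:316,105:352],None,fx=s,fy=s,interpolation=cv2.INTER_CUBIC); cr=np.clip(cr*1.5,0,255).astype(np.uint8)
for n,(u,v),z in(("plate",(162,155),.011),("press",(253,158),.003),("lid",(234,240),.0),("chamber",(331,262),.05)):
    k,l,st,ce=cv2.connectedComponentsWithStats(m)
    w=l[v-10:v+11,u-10:u+11]; ids,cn=np.unique(w[w>0],return_counts=True); i=ids[cn.argmax()]
    cs=cv2.findContours((l==i).astype(np.uint8),cv2.RETR_EXTERNAL,cv2.CHAIN_APPROX_NONE)[0]
    q=ray(d,cs[0][:,0],z)[:,:2]; (c,rr)=cv2.minEnclosingCircle(q.astype(np.float32)); 
    A=np.c_[2*q,np.ones(len(q))]; x=np.linalg.lstsq(A,(q**2).sum(1),rcond=None)[0]
    print(n,st[i],"fit",np.round(x[:2],4),np.sqrt(x[2]+x[0]**2+x[1]**2).round(4))
    cv2.polylines(cr,[np.int32((cs[0][:,0]-o+.5)*s)],True,(0,255,0),1)
cv2.imwrite("pics/crop.png",cr)
E
```

```text
plate [0.62  0.12  0.011] ground [0.622 0.123 0.   ]
press [ 0.62  -0.057  0.004] ground [ 0.621 -0.057  0.   ]
lid [ 0.452 -0.026  0.055] ground [ 0.455 -0.021  0.   ]
chamber [ 0.413 -0.207  0.003] ground [ 0.413 -0.208  0.   ]
glass [ 0.393 -0.1    0.942] ground [0.418 0.165 0.   ]
mug [ 0.576 -0.211  0.008] ground [ 0.577 -0.212  0.   ]
jar [ 0.393 -0.1    0.942] ground [ 0.417 -0.369  0.   ]
fork [0.529 0.025 0.012] ground [0.531 0.026 0.   ]
plate [ 137  131   51   50 1963] fit [0.6197 0.1201] 0.0483
press [244 145  19  19 289] fit [ 0.6235 -0.0563] 0.0181
lid [218 225  34  34 908] fit [ 0.4524 -0.022 ] 0.0319
chamber [316 246  30  31 716] fit [ 0.4135 -0.2014] 0.0266
```

View pics/crop.png

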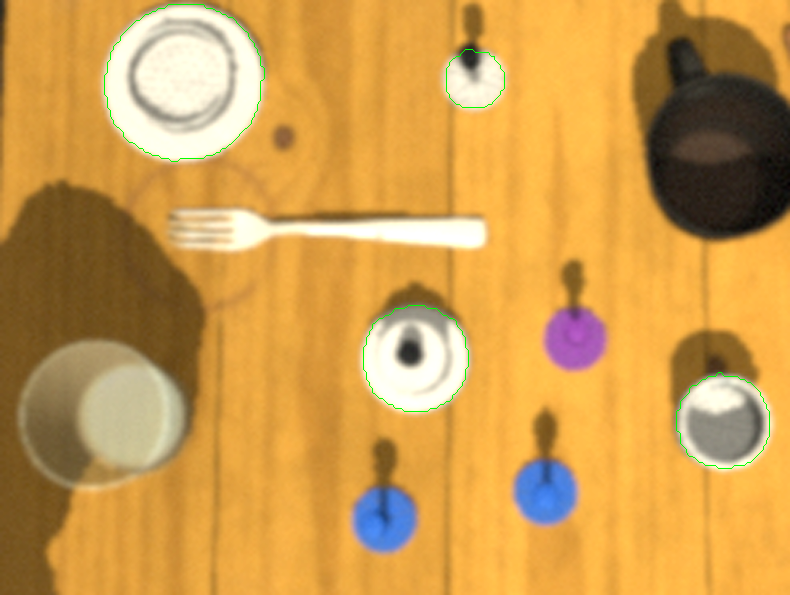

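Crop confirms the choices; the mask circles fit the plate, press disc, lid and chamber well. The glass rim sits at about crop (94,415). Now a wrist look at the glass from above.

```bash
python3 - <<'E'
from plant import r
from h import *
d=pickle.load(open("pics/top0.pkl","rb")); print("glass top est",ray(d,(133.7,259.2),.091))
DN=[0,-np.pi,0]
print(r.inverse_kinematics([.47,.166,.3],DN))
t=r.get_t(); r.movep([.47,.166,.30],DN); print("dur",r.get_t()-t,r.get_qpos(),r.get_wrist_force())
w=r.get_image("wrist"); pickle.dump(w,open("pics/w1.pkl","wb")); print(w["position"],w["rotation"])
g=ray(d,(133.7,259.2),.091)[0]
f=w["frame"][:,:,::-1].copy()
draw(f,w,g,.0405,.091); draw(f,w,g,.0405,.091); cv2.imwrite("pics/w1.png",f)
E
```

```text
glass top est [[0.41563029 0.14468208 0.091     ]]
[ 0.18563456  0.24648922  1.46778604  0.          1.42731739 -1.38516176]
dur 1.6583 [ 1.86890700e-01  2.46557109e-01  1.46808528e+00  3.11728613e-04
  1.42730550e+00 -1.38462460e+00] [-0.09443326 -0.68208295  0.15887684]
[0.40432901 0.16683716 0.44284928] [2.0820015  2.08259469 0.27330424]
```

View pics/w1.png

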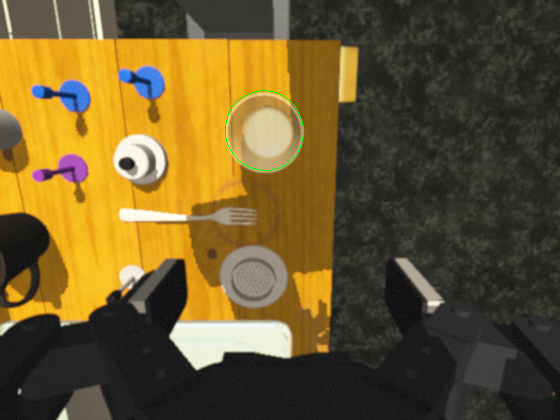

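The predicted rim circle (centre about 264,132) lies right on the glass rim, so the glass is at (0.4156, 0.1447). Picking the plate.

```bash
cat >> h.py <<'E'
DN=[0,-np.pi,0]; G=np.array([.4156,.1447])
def grab(r,c,z,open_,hi,force=40):
    r.command_gripper(open_); r.movep([c[0],c[1],hi],DN); r.line_to([c[0],c[1],z+.01],max_speed=.12)
    r.line_to([c[0],c[1],z],max_speed=.03); r.hold(.1); print("down",r.get_tcp_pos(),r.get_wrist_force())
    r.command_gripper(0,grip_force=force); r.hold(.1); print("grip",r.get_opening(),r.get_gripper_force(),r.get_wrist_force(),r.get_t())
def shot(r,n,name):
    w=r.get_image(name); pickle.dump(w,open(f"pics/{n}.pkl","wb")); cv2.imwrite(f"pics/{n}.png",w["frame"][:,:,::-1]); return w
E
python3 - <<'E'
from plant import r
from h import *
c=[.6197,.1201]
grab(r,c,.007,.076,.12)
r.line_to([*c,.05],max_speed=.05); r.line_to([*c,.17])
r.movep([*G,.17],DN); r.hold(.2)
print(r.get_opening(),r.get_wrist_force(),r.get_t())
shot(r,"s2","scene"); shot(r,"w2","wrist")
E
python3 - <<'E'
import cv2,numpy as np
a=cv2.imread("pics/s2.png");b=cv2.imread("pics/w2.png")
cv2.imwrite("pics/m2.png",np.hstack([cv2.resize(a[150:350,130:330],(400,400)),cv2.resize(b,(400,300))[:, :] if 0 else cv2.resize(b[120:400,140:420],(400,400))]))
E
```

```text
down [0.61979951 0.12012112 0.00707725] [-0.23318705  0.17138079 -0.18274885]
grip 0.06275359253289584 43.16581930965185 [-3.01276302 -0.2180493   4.35640396] 5.0333
0.06283895740127338 [ 0.26997787  0.20551275 -1.10381748] 8.025
```

View pics/m2.png

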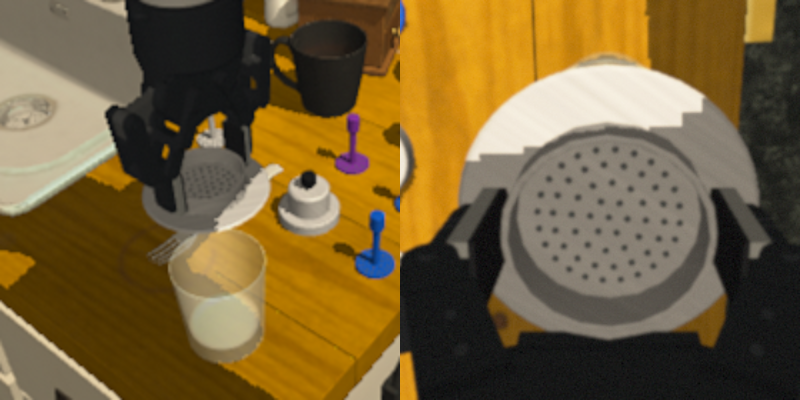

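```bash
python3 - <<'E'
from plant import r
from h import *
w=pickle.load(open("pics/w2.pkl","rb"))
e=np.array([[459,200],[760,200],[608,65],[608,337]])*1.0; e[:,0]-=400; e=e*.7+[140,120]
q=ray(w,e,.174); print(np.round(q,4)); 
# disc top from depth (pixels in panel coords on the disc)
P=cloud(w)
for p in [(560,90),(660,90),(500,170),(740,180),(560,325),(640,325)]:
    u,v=int((p[0]-400)*.7+140),int(p[1]*.7+120); print(np.round(P[v,u],4))
print(r.get_tcp_pos())
E
```

```text
[[0.4122 0.0974 0.174 ]
 [0.4123 0.1929 0.174 ]
 [0.3694 0.1447 0.174 ]
 [0.4634 0.1446 0.174 ]]
[0.3772 0.1302 0.1721]
[0.3771 0.1603 0.173 ]
[0.4027 0.1106 0.1725]
[0.4061 0.1865 0.1726]
[0.4584 0.1281 0.1738]
[0.4478 0.1545 0.1876]
[0.41633431 0.14455843 0.1697228 ]
```

The plate hangs level and centred on the TCP to within about 1 mm. Lowering it until it touches.

```bash
cat >> h.py <<'E'
def lower(r,c,z0,zmin,rel,thr=3.0,up=.1,w0=None):
    r.line_to([*c,z0],max_speed=.1); r.hold(.15); f0=np.array(r.get_wrist_force()); z=z0
    while z>zmin:
        z-=.0015; r.line_to([*c,z],max_speed=.02); f=np.array(r.get_wrist_force())-f0
        if f[2]>thr or np.hypot(f[0],f[1])>5: break
    print("contact z",z,r.get_tcp_pos(),f,r.get_t())
    r.hold(.2); r.command_gripper(rel); r.hold(.2); print("open",r.get_opening(),r.get_wrist_force())
    r.line_to([*c,z+.03],max_speed=.06); r.line_to([*c,z+up])
E
python3 - <<'E'
from plant import r
from h import *
lower(r,G,.098,.087,.078)
print(r.get_t())
shot(r,"s3","scene"); w=shot(r,"w3","wrist"); t=shot(r,"t3","top")
a=cv2.imread("pics/s3.png");b=cv2.imread("pics/w3.png")
cv2.imwrite("pics/m3.png",np.hstack([cv2.resize(a[200:360,150:310],(400,400)),cv2.resize(b[20:300,140:420],(400,400))]))
P=cloud(t)
for dx,dy in[(.04,0),(-.04,0),(0,.04),(0,-.04)]:
    u,v=np.int32(np.round(proj(t,[G[0]+dx,G[1]+dy,.094])[0])); print(np.round(P[v,u],4))
E
```

```text
contact z 0.0905 [0.41587011 0.14469339 0.09088062] [-1.23961728 -0.97312343  5.53485922] 10.3917
open 0.0780883089901278 [-0.51655033  0.58782796  0.19043045]
12.3583
[0.4558 0.1452 0.0924]
[0.3748 0.145  0.0951]
[0.4097 0.1085 0.3212]
[0.4159 0.1049 0.0957]
```

View pics/m3.png

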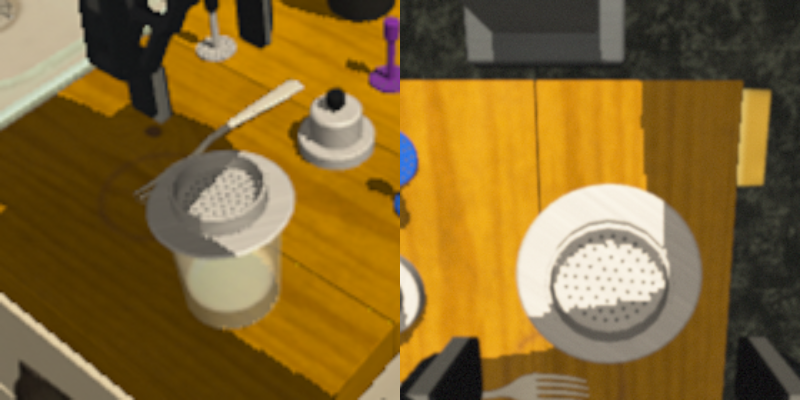

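Plate is on the glass and looks seated. Checking level and centre numerically, then picking the chamber.

```bash
cat >> h.py <<'E'
def ann(d,c,r0,r1,z,tol=.006):
    P=cloud(d).reshape(-1,3); rr=np.hypot(P[:,0]-c[0],P[:,1]-c[1]); q=P[(rr>r0)&(rr<r1)&(abs(P[:,2]-z)<tol)]
    A=np.c_[q[:,:2]-c,np.ones(len(q))]; x=np.linalg.lstsq(A,q[:,2],rcond=None)[0]
    return len(q),"tilt mrad",np.round(x[:2]*1e3,1),"z",round(x[2],4),"ctr",np.round((q[:,:2].min(0)+q[:,:2].max(0))/2,4)
E
python3 - <<'E'
from plant import r
from h import *
for n in("t3","w3"):
    d=pickle.load(open(f"pics/{n}.pkl","rb")); print(n,ann(d,G,.036,.055,.094))
c=[.4135,-.2014]
r.movep([*G,.25],DN)
grab(r,c,.022,.075,.12)
r.line_to([*c,.05],max_speed=.05); r.line_to([*c,.25],max_speed=.25)
r.movep([*G,.25],DN); r.hold(.2)
print(r.get_opening(),r.get_wrist_force(),r.get_t())
shot(r,"s4","scene"); shot(r,"w4","wrist")
a=cv2.imread("pics/s4.png");b=cv2.imread("pics/w4.png")
cv2.imwrite("pics/m4.png",np.hstack([cv2.resize(a[120:320,130:330],(400,400)),cv2.resize(b[120:400,140:420],(400,400))]))
E
```

```text
t3 (945, 'tilt mrad', array([-5.4, -6.3]), 'z', np.float64(0.0941), 'ctr', array([0.4163, 0.1419]))
w3 (5400, 'tilt mrad', array([-2.5, -5.2]), 'z', np.float64(0.0943), 'ctr', array([0.4174, 0.1445]))
down [ 0.41351487 -0.20143822  0.02203967] [-0.01836458 -0.40729869  0.11071334]
grip 0.0490982118831225 42.03796430490911 [-0.38829704  0.15541861  5.16087959] 16.375
0.048716052724289464 [ 0.47805638 -0.78663212 -1.28126077] 19.5333
```

View pics/m4.png

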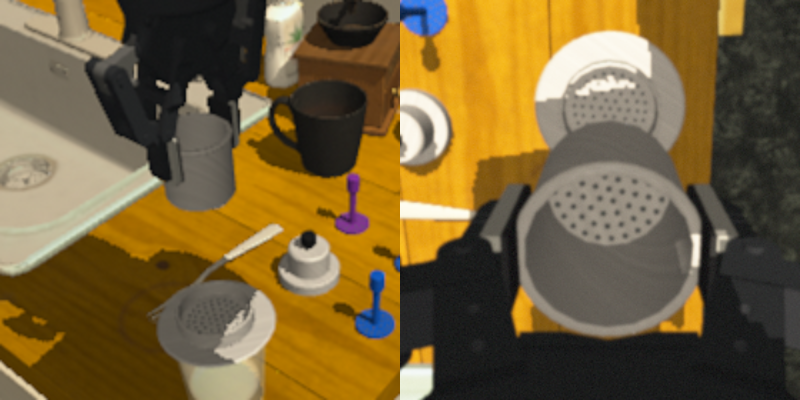

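Plate level at z=0.094. The chamber is upright in the hand, its rim centre at panel (611,249). Checking the in-hand offset and lowering.

```bash
python3 - <<'E'
from plant import r
from h import *
w=pickle.load(open("pics/w4.pkl","rb"))
e=np.array([[520,249],[702,249],[611,163],[611,335]])*1.0; e[:,0]-=400; e=e*.7+[140,120]
q=ray(w,e,.278); T=r.get_tcp_pos(); c=np.array([q[2:,0].mean(),q[:2,1].mean()]); off=c-T[:2]; print(q.round(4),off)
p=np.array([.4167,.1447])-[np.clip(off[0],-.002,.002),0]; print(p)
lower(r,p,.13,.113,.07,up=.12)
t=shot(r,"t5","top"); shot(r,"s5","scene"); w=shot(r,"w5","wrist"); print(r.get_t())
for d in(t,w): print(ann(d,p,.021,.029,.144,.004))
a=cv2.imread("pics/s5.png");b=cv2.imread("pics/w5.png")
cv2.imwrite("pics/m5.png",np.hstack([cv2.resize(a[160:360,150:350],(400,400)),cv2.resize(b[20:300,140:420],(400,400))]))
E
```

```text
[[0.4154 0.1203 0.278 ]
 [0.4155 0.1696 0.278 ]
 [0.3908 0.1449 0.278 ]
 [0.4428 0.1449 0.278 ]] [0.00097814 0.0008475 ]
[0.41572186 0.1447    ]
contact z 0.11499999999999999 [0.41604157 0.14464367 0.11620446] [-1.31609197 -0.63056667 13.3111736 ] 23.6333
open 0.06998275052634327 [-0.12670078  0.68217775 -0.42877991]
25.925
(115, 'tilt mrad', array([ -7.9, -15.3]), 'z', np.float64(0.1438), 'ctr', array([0.4155, 0.1415]))
(1169, 'tilt mrad', array([-12.8,  -5.8]), 'z', np.float64(0.1439), 'ctr', array([0.4169, 0.145 ]))
```

View pics/m5.png

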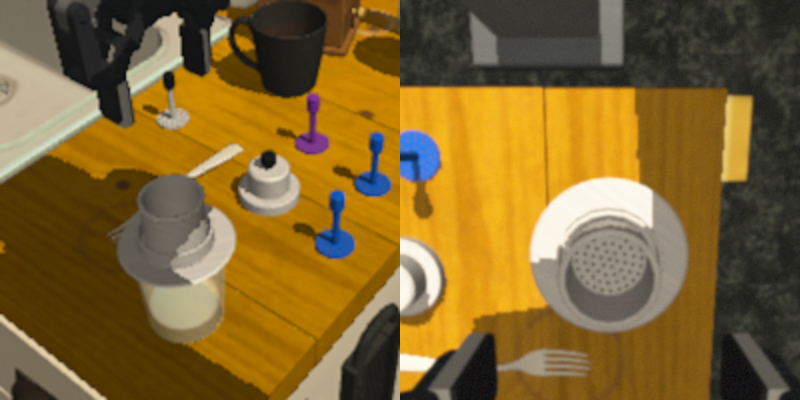

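Chamber stands seated, rim at 0.144, centre (0.417, 0.145). Next the press.

```bash
python3 - <<'E'
from plant import r
from h import *
d=pickle.load(open("pics/t3.pkl","rb")); P=cloud(d); hsv=cv2.cvtColor(d["frame"],cv2.COLOR_RGB2HSV)
m=(abs(P[:,:,0]-.6235)<.025)&(abs(P[:,:,1]+.0563)<.025)&(P[:,:,2]>.045)&(P[:,:,2]<.075)
q=P[m]; print("knob",len(q),q.mean(0),q.max(0))
v,u=np.nonzero(m); print("knob ray",ray(d,[[u.mean(),v.mean()]],.063))
print("hand ray",ray(d,[[250.75,147.6]],.06))
c=[.6235,-.0563]
r.movep([.55,0,.27],DN)
r.command_gripper(.045); r.movep([*c,.15],DN)
w=shot(r,"w6","wrist"); cv2.imwrite("pics/w6.png",w["frame"][:,:,::-1]); print(r.get_t())
f=cv2.imread("pics/w6.png"); draw(f,w,c,.019,.003); draw(f,w,c,.007,.067,(0,0,255)); cv2.imwrite("pics/m6.png",f)
E
```

```text
knob 55 [ 0.62199669 -0.05593561  0.06518994] [ 0.629535   -0.05010568  0.07029858]
knob ray [[ 0.62257925 -0.05582294  0.063     ]]
hand ray [[ 0.62219244 -0.05511861  0.06      ]]
27.8167
```

View pics/m6.png

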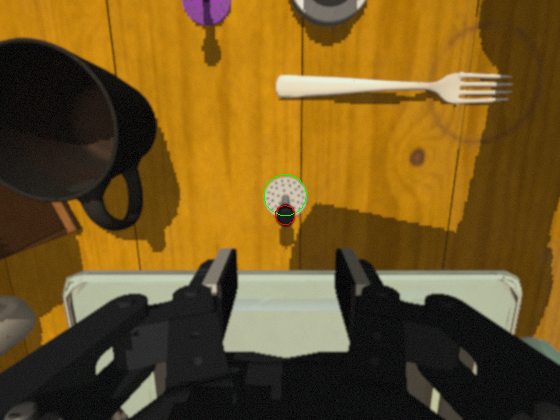

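The wrist view puts the black-knob press (285,195) exactly under the prediction. Gripping.

```bash
python3 - <<'E'
from plant import r
from h import *
c=[.6230,-.0561]
grab(r,c,.050,.045,.12,30)
r.line_to([*c,.08],max_speed=.05); r.line_to([*c,.26],max_speed=.25)
p=[.4165,.1447]
r.movep([*p,.26],DN); r.hold(.3)
print(r.get_opening(),r.get_wrist_force(),r.get_t())
shot(r,"s7","scene"); w=shot(r,"w7","wrist")
T=r.get_tcp_pos(); f=cv2.imread("pics/w7.png")
draw(f,w,T,.019,T[2]-.047); draw(f,w,T,.007,T[2]+.017,(0,0,255))
a=cv2.imread("pics/s7.png")
cv2.imwrite("pics/m7.png",np.hstack([cv2.resize(a[120:320,130:330],(400,400)),cv2.resize(f[80:360,140:420],(400,400))]))
E
```

```text
down [ 0.62308347 -0.05612021  0.05008698] [-0.32675584  0.11808834 -0.45389981]
grip 0.012604096467674198 29.29109662771225 [-0.5115698  -1.73937925  1.42323138] 30.0
0.012531173163895393 [ 0.07242585  1.13791514 -0.0057329 ] 33.025
```

View pics/m7.png

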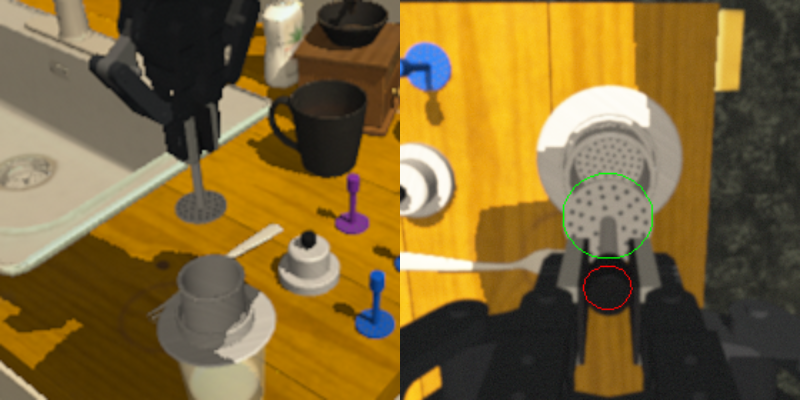

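The press disc sits right on the predicted circle (607,215), so it is upright and centred. Lowering it in.

```bash
python3 - <<'E'
from plant import r
from h import *
p=np.array([.4167,.1447])
r.line_to([*p,.215],max_speed=.1)
lower(r,p,.156,.1445,.028,thr=2.0,up=.13)
t=shot(r,"t8","top"); shot(r,"s8","scene"); w=shot(r,"w8","wrist"); print(r.get_t())
for d in(t,w):
    P=cloud(d); m=(np.hypot(P[:,:,0]-p[0],P[:,:,1]-p[1])<.015)&(P[:,:,2]>.15); q=P[m]; print(len(q),q.mean(0),np.median(q[:,2]))
a=cv2.imread("pics/s8.png");b=cv2.imread("pics/w8.png")
cv2.imwrite("pics/m8.png",np.hstack([cv2.resize(a[160:360,150:350],(400,400)),cv2.resize(b[20:300,140:420],(400,400))]))
E
```

```text
contact z 0.1455 [0.41754881 0.14486518 0.14687988] [-2.50006752 -0.18653913 11.78863863] 36.3667
open 0.028293210226610754 [-0.02758852  0.55616171  0.47393349]
38.6833
42 [0.41736657 0.1404798  0.16003823] 0.16178138808939957
6747 [0.40685805 0.14472018 0.34548247] 0.3583728504769132
```

View pics/m8.png

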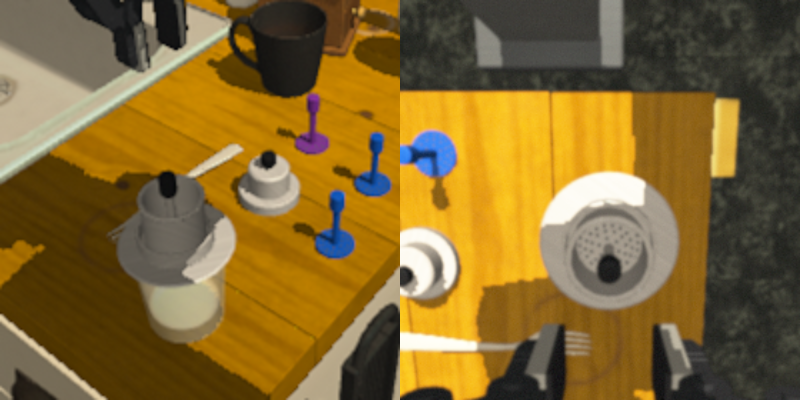

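Press is down and the knob stands above the rim (top 0.162–0.164). Now the lid.

```bash
python3 - <<'E'
from plant import r
from h import *
t=pickle.load(open("pics/t8.pkl","rb")); d=pickle.load(open("pics/top0.pkl","rb"))
P=cloud(d); c=np.array([.4524,-.022])
m=(np.hypot(P[:,:,0]-c[0],P[:,:,1]-c[1])<.03)&(P[:,:,2]>.046); v,u=np.nonzero(m); k=ray(d,[[u.mean(),v.mean()]],.053)[0]; print("knob",len(u),k)
m=(np.hypot(P[:,:,0]-c[0],P[:,:,1]-c[1])<.034)&(P[:,:,2]>.034)&(P[:,:,2]<.044); q=P[m]; print("crown",len(q),(q.min(0)+q.max(0))/2)
c=[k[0]*.5+.4522*.5,k[1]*.5-.0232*.5]; print(c)
r.movep([.45,.06,.28],DN)
grab(r,c,.041,.045,.12,30)
r.line_to([*c,.07],max_speed=.05); r.line_to([*c,.26],max_speed=.25)
p=[.4167,.1447]
r.movep([*p,.26],DN); r.hold(.3)
print(r.get_opening(),r.get_wrist_force(),r.get_t())
shot(r,"s9","scene"); w=shot(r,"w9","wrist")
T=r.get_tcp_pos(); f=cv2.imread("pics/w9.png")
draw(f,w,T,.032,T[2]-.041+.0125); draw(f,w,T,.0215,T[2]-.0015,(0,0,255))
a=cv2.imread("pics/s9.png")
cv2.imwrite("pics/m9.png",np.hstack([cv2.resize(a[120:320,130:330],(400,400)),cv2.resize(f[80:360,140:420],(400,400))]))
E
```

```text
knob 64 [ 0.45164771 -0.02224785  0.053     ]
crown 357 [ 0.45197534 -0.02249171  0.0392482 ]
[np.float64(0.4519238570326416), np.float64(-0.02272392414061497)]
down [ 0.4519709  -0.02275404  0.04102081] [0.19099668 0.64266462 1.89537   ]
grip 0.014098257681611874 29.22093540430069 [-0.34366743 -0.59644501  2.65588826] 41.975
0.01479255400550142 [ 0.25247256 -0.00625922 -1.19733961] 44.6333
```

View pics/m9.png

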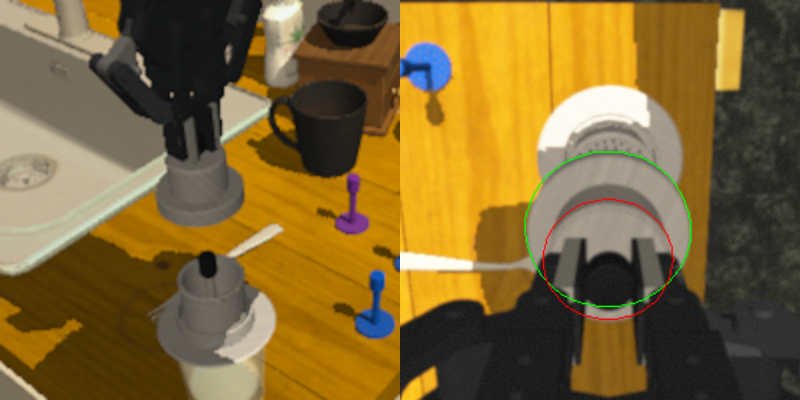

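The lid is upright and matches the drawn circle (608,228). Lowering it.

```bash
python3 - <<'E'
from plant import r
from h import *
p=np.array([.4165,.1447])
r.line_to([*p,.21],max_speed=.1)
lower(r,p,.184,.1725,.035,thr=2.0,up=.1)
r.movep([.47,.02,.33],DN)
t=shot(r,"t10","top"); shot(r,"s10","scene"); w=shot(r,"w10","wrist"); print(r.get_t())
for d in(t,w):print("skirt",ann(d,p,.023,.034,.1465,.004)); P=cloud(d); q=P[np.hypot(P[:,:,0]-p[0],P[:,:,1]-p[1])<.007]; print("top z",np.percentile(q[:,2],80))
a=cv2.imread("pics/s10.png");b=cv2.imread("pics/t10.png")
cv2.imwrite("pics/m10.png",np.hstack([cv2.resize(a[160:360,150:350],(400,400)),cv2.resize(b[120:320,100:300],(400,400))]))
E
```

```text
contact z 0.1735 [0.41742805 0.14489121 0.17492926] [-1.65481552  0.39481748 11.54681206] 47.6917
open 0.03521937199854606 [-0.10828562  0.08443518 -0.16156618]
50.4833
skirt (206, 'tilt mrad', array([ -2.3, -22.4]), 'z', np.float64(0.1468), 'ctr', array([0.4162, 0.158 ]))
top z 0.1900008919376237
skirt (1227, 'tilt mrad', array([-1.9,  0.1]), 'z', np.float64(0.1466), 'ctr', array([0.4181, 0.1425]))
top z 0.1897406560294691
```

View pics/m10.png

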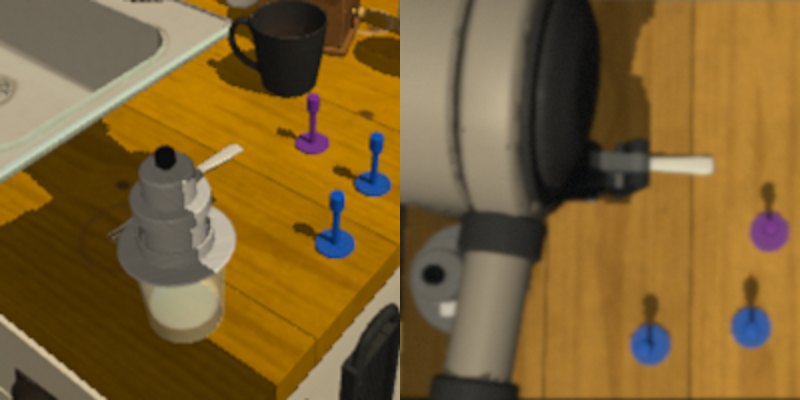

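The stack is complete: the lid is level, with its skirt top at 0.1466 (0.1465 expected), and the gripper is clear. Handing in.

```bash
python3 -c "
from plant import r
print(r.finish_job(), r.get_t())"
```

```text
the job is handed in; nothing more can be done
the job is handed in; nothing more can be done
```

The drip filter is stacked on the glass in the order asked (plate, chamber, press, lid), each piece upright and seated by the depth readings, and I handed the job in at about 50 s; the hand-in gave no verdict.

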